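Slide the spare burner cap along the rail into its tray pocket

ROBOT

A 7-joint arm with a two-finger parallel gripper is mounted at the origin on the work surface. World frame = base frame: x ahead of the robot, y to its left, z up, the work surface at z = 0. Lengths are in m, angles in rad, forces in N, time in s.
With the tool pointing down it reaches from about 0.425 to 0.875 m from the base axis. Payload 8.4 kg.
Tool frame: the origin (TCP) lies at the centre of the arm's flange, where the gripper is bolted on; the fingertips stand 173 mm ahead of it and the grasp point (between the pads) lies 155 mm ahead of it; y points along the fingers, x is the direction in which the jaws open and shut, and the axes are right-handed (so a half turn about y gives the same grasp; the last joint's range is limited). The gripper opens to 85 mm and grips with 20 to 120 N. Pads are 22 mm wide; open, the fingers measure 114 mm over their backs; the gripper's body (76 mm by 85 mm) begins 54 mm behind the grasp point. The pads swing forward as they close: fully open they stand 13 mm farther back than shut.
Start: joints at [1.013, 0.333, 0.04, 1.465, -0.013, 1.343, -0.059], TCP at [0.288, -0.583, 0.405] pointing down, gripper open.
Joint ranges: [-2.58, 2.58], [-0.38, 2.09], [-1.3, 1.39], [0.25, 2.4], [-1.5, 4.64], [0.08, 2.09], [-2.65, 2.65]. Speed limits (rad/s): [2.22, 2.22, 2.79, 2.79, 3.14, 3.14, 3.14].

INTERFACE

Orientations are given as a unit quaternion [w, x, y, z].
In Python, from workcell import ctrl gives the robot as it stands.
- The arm moves only by the shell command python3 -m creep 'ROWS' [FORCE]. ROWS is JSON, one flat list of numbers, 7 for each row, row after row: the shift along the tool's x, y, z in cm, then the turn, a rotation vector about the tool's x, y, z in rad, then the finger opening in cm, from 0 to 8.54. A call has 1 to 5 rows; each row is the pose to reach, as a shift and turn from the pose commanded when the call began, along the tool's axes at that moment; what a row does not reach only later rows make up. A row lasts 1/12 s, in which the tool goes at most 41.7 mm and 7.16 degrees, less where a joint would pass 70% of its speed; a pose out of reach is approached as far as the arm can. A call with a gripper value outside its range is refused whole. The fingers move at their own pace and stop on an object; FORCE is the grip in N (left out, the last holds). Time passes only in rows, so rows that repeat a pose let the fingers close. It gives the time, the measured TCP pose, the force and the opening at its end, in the units of the state.
- ctrl.observe(): the state, without advancing time (a new reading comes with each control period).
- ctrl.capture(name): name is "side" or "top" or "wrist"; returns (picture, depth): 400x640x3 uint8, blue, green, red; 400x640 float32, m along the optical axis (not along the pixel's ray), 0 where there is no reading.
- ctrl.camera_params(name): a dict with "vfov" (degrees; the focal length in pixels is half the picture's height over the tangent of half this angle, whatever the lens; pixels are square), "cx", "cy" (the principal point, pixels), "k1" (the pictures are not rectified: a ray, as slopes to the right and down, at radius r is drawn at 1 + k1 r^2 times it, then the intrinsics apply), "R" (3x3) and "t" (3): a world point X has camera coordinates R X + t. Camera axes: x right, y down, z forward; pixel columns grow to the right and rows downward; lengths in m; the calibration is good to about 2 mm. A picture is of the moment at which its call begins: read the wrist's pose just before it. camera_params takes no time and is no camera call; for the wrist camera it gives the pose at the moment of the call.
- ctrl.finish_job(): hands the job in, once; it reports no verdict.
The state is a dict: "clock": time; "q": joint angles; "joint_velocities": joint speeds; "joint_efforts": joint torques, N m; "ee_pos": TCP position; "tcp_rot": TCP orientation; "contact_force": force on the tool from outside, world axes, zero at the start; "moment": the same for the moment, N m; "width": finger opening in m.
Only numpy, scipy, OpenCV 4.12 (cv2) and the standard library are available. Lean on these libraries where they do the work, as an engineer would, in place of code of your own. Each camera call takes 0.05 s, during which the arm holds its last target.

TASK

The gas burner's spare brass cap, the flat round disc, lies loose in the middle of the wooden tea tray; stow it in the tray's corner pocket, the rear corner that is fenced off by a low straight wooden strip. Without picking it up, push it with the fingertips straight back against the tray's rear rail (the one farthest from the robot), then keep it against that rail and drag it along the rail into the pocket, fully home against the end wall. Leave it lying flat there, take the hand away, and do not disturb the cup, the tin or anything else.

Things in the scene. Friction and masses are not known exactly. Their poses are not given: they have to be found in the camera images.
- cap: the burner's spare brass cap: a flat round disc, 44 mm diameter, 12 mm high, about 90 g, with fine dark slots round its edge; it lies flat on the tray floor and slides easily on the waxed wood (friction about 0.35). Origin at the centre of its underside; z up.
- tray: fixed wooden tea tray, 220 (x) by 360 (y) mm. Origin: centre of its underside; x points away from the robot to the rear rail, y along that rail, z up; yaw within 0.25 rad. Floor top at z = 8 mm; inside x = -100 to 100, y = -170 to 170 mm. The rear rail is the wall at x = 100 (top at z = 24 mm); front wall and end walls (y = 170 and -170) reach z = 18 mm; walls 10 mm thick.
- fence: fence of the corner pocket: straight wooden strip fixed on the tray floor, 10 (x) by 40 (y) by 12 mm high. Origin: centre of its underside, axes as the tray's. It is at tray x = 45 mm, y = +142 or -142 mm (varies). The 50 mm slot between it and the rear rail, ended by the tray's end wall, is the pocket, its mouth towards the middle. Cap home: centre 22 mm from end wall and rear rail.
- cup: bystander: small white ceramic cup, 48 mm wide, 42 mm high, standing loose in the tray's other rear corner (tray x = 45 mm, y = 142 mm on the side opposite the fence). Origin at the centre of its underside.
- tin: bystander: round steel tin, 46 mm wide, 45 mm high, standing loose near the tray's front wall, towards its +y end. Origin at the centre of its underside.
- glass_a: bystander: green drinking glass, 68 mm wide, 95 mm high, beyond the tray to the left. Origin at the centre of its underside.
- glass_b: bystander: green drinking glass, 68 mm wide, 95 mm high, beyond the tray to the right. Origin at the centre of its underside.
- jar: bystander: closed white ceramic jar, 104 mm wide, 120 mm high, left of the tray. Origin at the centre of its underside.
- trivet: bystander: slatted wooden trivet, 150 mm square, 18 mm high, left of the tray. Origin at the centre of its underside.
- spoon: bystander: steel spoon, 140 mm long, lying on the glass top beyond the tray, across the view; origin within it, at table height.
Mind the look-alikes: they are no part of the job. Several things have the shape of the cap; the one meant has the colours described above.

How it is judged:
By the outcome, as a careful person would: the job done as asked, in the order asked, and still so for the second after the job is handed in, with the robot touching nothing.
It also fails if it takes over 48 s, if anything falls off the work surface, if the arm or the gripper's body presses on something with over 40 N, if the wrist force passes 120 N, or if a joint passes its speed limit or range.

## Working session

There is one attempt and no reset: what is moved stays moved. The work goes in short steps, Python scripts to look and compute and a shell command to move; the robot and the scene stay as the last step left them, time stands still between calls to the robot, and variables do not carry over. Pictures are saved under pics/ and viewed, and the job is handed in when it is done.

```bash
ls; mkdir -p pics; cat > h.py <<'E'
import numpy as np, cv2
from workcell import ctrl
def save(n,im): cv2.imwrite('pics/'+n+'.png',im)
def ray(p,u,v):
    f=200/np.tan(np.radians(p['vfov'])/2)
    d=np.array([(u-p['cx'])/f,(v-p['cy'])/f]); s=d.copy()
    for _ in range(30): s=d/(1+p['k1']*(s@s))
    R=np.array(p['R']);t=np.array(p['t'])
    return -R.T@t, R.T@np.array([s[0],s[1],1.])
def plane(p,u,v,z):
    o,d=ray(p,u,v); return o+d*(z-o[2])/d[2]
def pt(p,u,v,depth):
    o,d=ray(p,u,v); return o+d*depth
def proj(p,X):
    f=200/np.tan(np.radians(p['vfov'])/2)
    c=np.array(p['R'])@np.array(X)+np.array(p['t']); s=c[:2]/c[2]; s=s*(1+p['k1']*(s@s))
    return s*f+[p['cx'],p['cy']]
E
python3 - <<'E'
from h import *
s=ctrl.observe(); print(s)
for n in ['top','side','wrist']:
    p=ctrl.camera_params(n); print(n,p)
    im,d=ctrl.capture(n); save(n+'0',im); np.savez('pics/'+n+'0.npz',im=im,d=d)
E
```

```text
pics
{'clock': 0.0, 'q': array([ 1.01282884,  0.33389661,  0.03988664,  1.46630179, -0.01339294,
        1.34331127, -0.0585109 ]), 'joint_velocities': array([ 0.00122891, -0.00088522,  0.00140945,  0.00106673, -0.00129481,
       -0.00165503, -0.00033844]), 'joint_efforts': array([-1.10760913e-03, -6.58543611e+01,  1.36502277e+00, -4.05566883e+01,
        1.68638583e-02,  1.25220927e-02, -3.60158504e-05]), 'ee_pos': array([ 0.28774729, -0.58262855,  0.40381552]), 'tcp_rot': array([ 0.60085506, -0.6003141 ,  0.3737435 , -0.37270895]), 'contact_force': array([ 0.05491788,  1.62644181, -0.59914147]), 'moment': array([-0.0177133 , -0.00648723, -0.01070255]), 'width': 0.08549517644861138}
top {'vfov': 49.24902524511383, 'cx': 325.81181510829725, 'cy': 206.20435427188252, 'k1': -0.08756223773508433, 'R': array([[ 0.03082582, -0.99952326,  0.00173854],
       [-0.9771623 , -0.03050198, -0.21029376],
       [ 0.21024654,  0.00478364, -0.9776367 ]]), 't': array([0.09320874, 0.56778623, 0.93909657])}
side {'vfov': 50.881268433264935, 'cx': 322.14849690739493, 'cy': 202.4999142436143, 'k1': 0.017928806740508965, 'R': array([[-0.68365534, -0.72960784,  0.01696414],
       [-0.54340049,  0.4933841 , -0.67918189],
       [ 0.48716659, -0.47354465, -0.73377393]]), 't': array([0.46492218, 0.31281591, 0.74491101])}
wrist {'vfov': 70.28477365906406, 'cx': 320.3876806693553, 'cy': 201.2953950072045, 'k1': 0.010302548295663226, 'R': array([[ 0.44253753, -0.8967478 , -0.00197942],
       [-0.86105449, -0.42553769,  0.27839331],
       [-0.25049091, -0.1214951 , -0.96046512]]), 't': array([-0.64978124, -0.03658458,  0.37965566])}
```

View pics/top0.png

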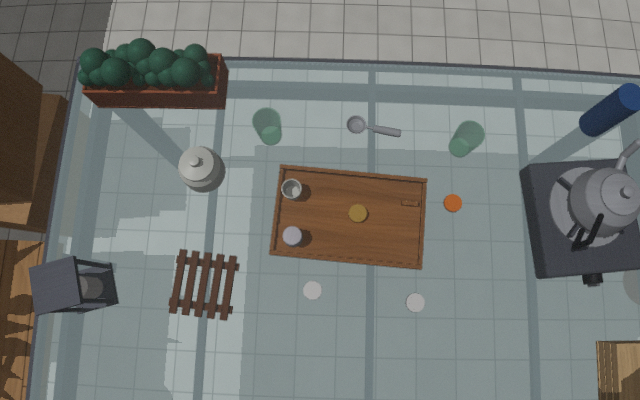

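View pics/side0.png

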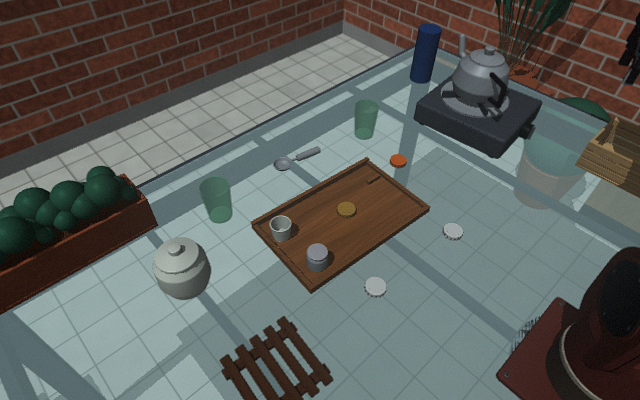

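View pics/wrist0.png

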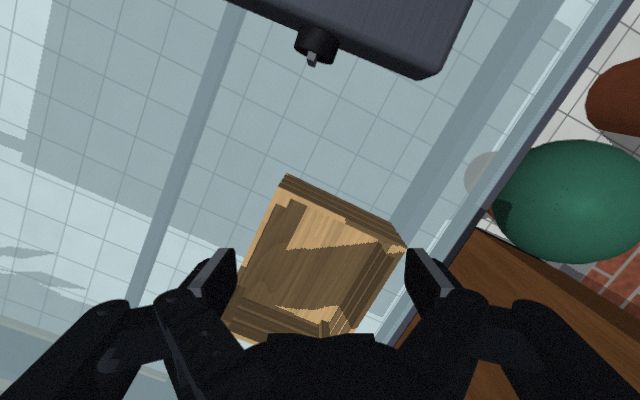

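Look-alikes in the top view: brass disc in the tray (358,213), orange disc (453,203) right of the tray, white discs (312,290) and (416,302) in front of it. Only the first is brass and inside the tray. The fence is at (410,203), on the right, so the -y side; the cup is at (291,189) and the tin at (292,236).

```bash
python3 - <<'E'
from h import *
p=ctrl.camera_params('top'); z=np.load('pics/top0.npz'); im=z['im'];d=z['d']
save('crop1',cv2.resize(im[155:275,260:480],None,fx=3.6,fy=3.6,interpolation=cv2.INTER_CUBIC))
hsv=cv2.cvtColor(im,cv2.COLOR_BGR2HSV); print(hsv[213,358],hsv[213,385],hsv[203,453])
m=((hsv[...,0]>=18)&(hsv[...,0]<=32)&(hsv[...,1]>120)).astype(np.uint8)
m[:155]=0;m[275:]=0;m[:,:270]=0;m[:,480:]=0
n,l,st,c=cv2.connectedComponentsWithStats(m)
for i in range(1,n):
    if st[i,4]>20: print('cap',st[i],c[i],plane(p,*c[i],.019),pt(p,*c[i],d[int(c[i][1]),int(c[i][0])]))
# tray mask
t=((hsv[...,0]>=4)&(hsv[...,0]<=17)&(hsv[...,1]>90)).astype(np.uint8)
t[:155]=0;t[275:]=0;t[:,:265]=0;t[:,435:]=0
cs,_=cv2.findContours(t,cv2.RETR_EXTERNAL,cv2.CHAIN_APPROX_NONE)
k=max(cs,key=cv2.contourArea); r=cv2.minAreaRect(k); print(r)
q=cv2.approxPolyDP(cv2.convexHull(k),6,True)[:,0]; print(q)
for a in q: print(a,plane(p,*a,.02))
E
```

```text
[ 19 145 144] [ 13 140 120] [ 12 183 166]
cap [348 204  19  18 260] [357.34230769 212.77307692] [0.5598558  0.03544558 0.019     ] [0.55945781 0.03558231 0.02097364]
((349.3594665527344, 216.36146545410156), (152.3167266845703, 91.11820220947266), 5.492323875427246)
[[280 165]
 [426 179]
 [421 267]
 [271 254]]
[280 165] [0.67251556 0.22577896 0.02      ]
[426 179] [ 0.64848861 -0.13034436  0.02      ]
[421 267] [ 0.43539821 -0.11515361  0.02      ]
[271 254] [0.45519394 0.23537284 0.02      ]
```

View pics/crop1.png

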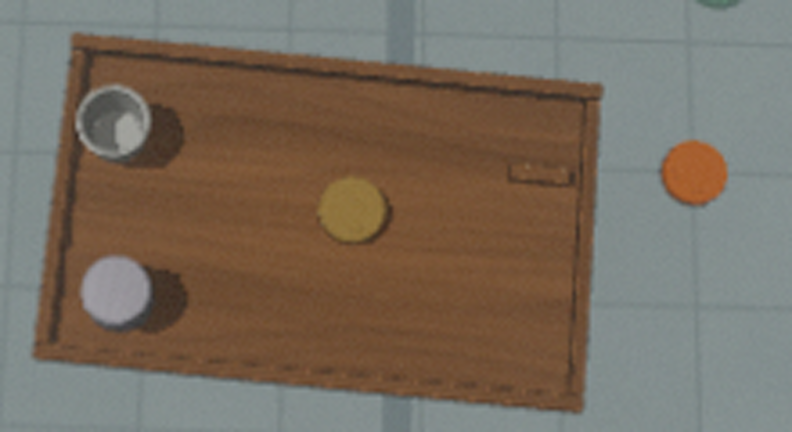

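The crop confirms it: a flat brass round disc, fence strip at crop (540,174), nothing else brass in the tray. Now I'll fit the tray pose.

```bash
python3 - <<'E'
from h import *
from scipy.spatial.transform import Rotation as Ro
from scipy.optimize import least_squares
p=ctrl.camera_params('top'); 
C=lambda x,y:np.array([260+x/3.6-.36,155+y/3.6-.36])
obs=[(C(75,35),(.11,.18,.024)),(C(602,87),(.11,-.18,.024)),(C(581,411),(-.11,-.18,.009)),(C(35,356),(-.11,.18,.009)),
 (C(540,172),(.045,-.142,.020))]
W=[plane(p,*o,L[2])[:2] for o,L in obs]; L=np.array([l[:2] for o,l in obs]); 
def f(a):
    c,s=np.cos(a[2]),np.sin(a[2]); return ((np.array(L)@np.array([[c,s],[-s,c]])+a[:2]-W)).ravel()
r=least_squares(f,[.55,.05,0]); print(r.x, r.fun.reshape(-1,2).round(4))
a=r.x; c,s=np.cos(a[2]),np.sin(a[2]); M=np.array([[c,-s],[s,c]])
z=np.load('pics/top0.npz'); sd=np.load('pics/side0.npz'); ps=ctrl.camera_params('side')
cap=np.array([.5598,.0354]); print('cap tray',M.T@(cap-a[:2]))
hsv=cv2.cvtColor(sd['im'],cv2.COLOR_BGR2HSV); print(hsv[209,346])
m=((hsv[...,0]>=18)&(hsv[...,0]<=32)&(hsv[...,1]>110)).astype(np.uint8);m[:190]=0;m[230:]=0;m[:,:325]=0;m[:,365:]=0
n,l,st,ce=cv2.connectedComponentsWithStats(m); i=1+np.argmax(st[1:,4]); w=plane(ps,*ce[i],.017);print(st[i],ce[i],w,'tray',M.T@(w[:2]-a[:2]))
for l in [(.11,.18,.024),(.11,-.18,.024),(-.11,-.18,.018),(-.11,.18,.018)]:
    print('side proj',proj(ps,[*(M@np.array(l[:2])+a[:2]),l[2]]))
st=ctrl.observe();q=st['tcp_rot'];R=Ro.from_quat([q[1],q[2],q[3],q[0]]).as_matrix();print(R)
im=sd['im'][140:300,240:440].copy()
save('crop2',cv2.resize(im,None,fx=3.6,fy=3.6,interpolation=cv2.INTER_CUBIC))
E
```

```text
[ 0.55277824  0.05419199 -0.06929214] [[ 0.0021  0.0019]
 [ 0.0022 -0.0015]
 [-0.0015 -0.0002]
 [-0.0018  0.0007]
 [-0.001  -0.0009]]
cap tray [ 0.008306   -0.01826073]
[ 19 149 125]
[337 202  19  16 238] [345.95798319 209.29411765] [0.55892017 0.03728906 0.017     ] tray [ 0.00729749 -0.01643713]
side proj [250.7326571  220.80996501]
side proj [366.9654342  156.01533899]
side proj [430.53404238 206.09304374]
side proj [310.97401727 288.80523909]
[[ 4.42875302e-01 -6.19496568e-04  8.96583004e-01]
 [-8.96582381e-01  1.06055142e-03  4.42875727e-01]
 [-1.22523237e-03 -9.99999246e-01 -8.57376778e-05]]
```

View pics/crop2.png

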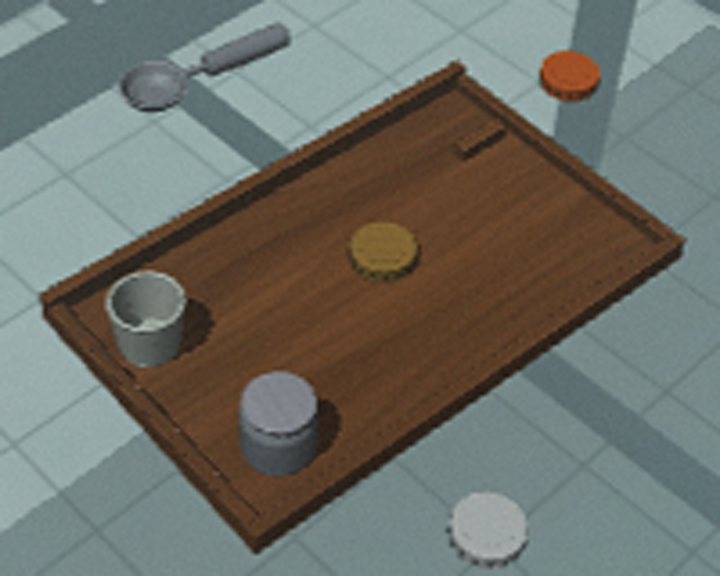

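```bash
python3 -m creep '[-14,0,13.9,0,0,0,2.5, -14,0,13.9,0,0,0,2.5, -14,0,13.9,0,0,0,2.5, -14,0,13.9,0,0,0,2.5, -14,0,13.9,0,0,0,2.5]'
```

```text
clock: 0.57
ee_pos: [0.3515, -0.3923, 0.4045]
tcp_rot: [0.601, -0.601, 0.373, -0.372]
contact_force: [0.8, 0.1, -0.2]
width: 0.0261
```

```bash
python3 -m creep '[-14,0,13.9,0,0,0,2.5, -14,0,13.9,0,0,0,2.5, -14,0,13.9,0,0,0,2.5, -14,0,13.9,0,0,0,2.5, -14,0,13.9,0,0,0,2.5]'; python3 -m creep '[-14,0,13.9,0,0,0,2.5, -14,0,13.9,0,0,0,2.5, -14,0,13.9,0,0,0,2.5, -14,0,13.9,0,0,0,2.5, -14,0,13.9,0,0,0,2.5]'; python3 -m creep '[0,0,0,0,0.528,0,2.5,0,0,0,0,0.528,0,2.5,0,0,0,0,0.528,0,2.5,0,0,0,0,0.528,0,2.5,0,0,0,0,0.528,0,2.5]'; python3 - <<'E'
from h import *
import time
p=ctrl.camera_params('wrist'); im,d=ctrl.capture('wrist'); save('w1',im); import pickle; pickle.dump((p,im,d,ctrl.observe()),open('pics/w1.pkl','wb')); print(-np.array(p['R']).T@p['t'],ctrl.observe()['ee_pos'],ctrl.observe()['tcp_rot'])
E
```

```text
clock: 0.98
ee_pos: [0.4137, -0.205, 0.4048]
tcp_rot: [0.601, -0.601, 0.372, -0.373]
contact_force: [1.3, -0.0, -0.3]
width: 0.025
clock: 1.4
ee_pos: [0.476, -0.0178, 0.4049]
tcp_rot: [0.601, -0.601, 0.372, -0.373]
contact_force: [0.5, -0.8, -0.2]
width: 0.0249
clock: 1.82
ee_pos: [0.4756, -0.0215, 0.4045]
tcp_rot: [0.48, -0.481, 0.519, -0.519]
contact_force: [-0.0, -0.3, 0.1]
width: 0.0252
[ 0.5460971  -0.02767619  0.3741254 ] [ 0.4756203  -0.02151739  0.40452469] [ 0.48103983 -0.4812561   0.51826929 -0.51806388]
```

View pics/w1.png

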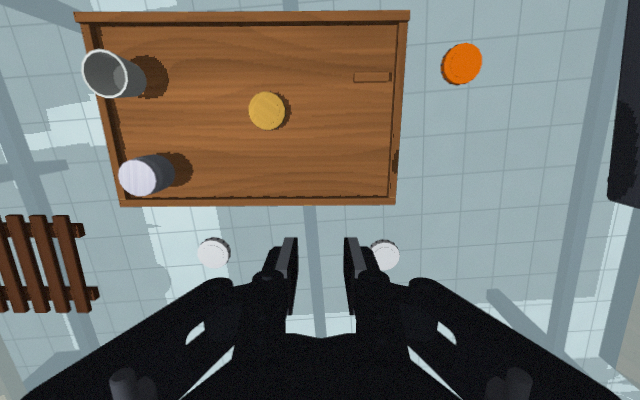

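```bash
cat > fit.py <<'E'
from h import *
import pickle
from scipy.optimize import least_squares
p,im,d,s=pickle.load(open('pics/w1.pkl','rb'))
hsv=cv2.cvtColor(im,cv2.COLOR_BGR2HSV)
t=((hsv[...,0]>=5)&(hsv[...,0]<=17)&(hsv[...,1]>100)).astype(np.uint8); t[:,:70]=0;t[:,420:]=0;t[215:]=0
cs,_=cv2.findContours(t,cv2.RETR_EXTERNAL,cv2.CHAIN_APPROX_NONE); k=max(cs,key=cv2.contourArea)
q=cv2.approxPolyDP(cv2.convexHull(k),5,True)[:,0]; print(q.tolist())
m=((hsv[...,0]>=18)&(hsv[...,0]<=32)&(hsv[...,1]>110)).astype(np.uint8);m[:80]=0;m[140:]=0;m[:,:235]=0;m[:,300:]=0
n,l,st,ce=cv2.connectedComponentsWithStats(m); i=1+np.argmax(st[1:,4]); print(st[i],ce[i]); w=plane(p,*ce[i],.018)
obs=[((76.5,13),(.11,.18,.024)),((409.5,11.5),(.11,-.18,.024)),((396,204.5),(-.11,-.18,.018)),((121,206),(-.11,.18,.018)),((372.5,76.5),(.045,-.142,.020))]
W=[plane(p,*o,L[2])[:2] for o,L in obs]; L=np.array([l[:2] for o,l in obs])
def f(a):
    c,s=np.cos(a[2]),np.sin(a[2]); return ((L@np.array([[c,s],[-s,c]])+a[:2]-W)).ravel()
r=least_squares(f,[.55,.05,0]); a=r.x; print(a, r.fun.reshape(-1,2).round(4))
c,s=np.cos(a[2]),np.sin(a[2]); M=np.array([[c,-s],[s,c]])
print('cap',w,'tray',M.T@(w[:2]-a[:2]))
E
python3 fit.py
```

```text
[[409, 10], [393, 204], [120, 206], [73, 12]]
[ 248   91   38   39 1126] [266.63143872 110.37744227]
[ 0.55231366  0.05377955 -0.06998183] [[ 0.0016  0.0023]
 [ 0.0013 -0.0025]
 [-0.001  -0.0002]
 [-0.0014  0.0006]
 [-0.0005 -0.0002]]
cap [0.56047836 0.03566091 0.018     ] tray [ 0.00941165 -0.01750337]
```

```bash
cat > tr.py <<'E'
from h import *
from scipy.spatial.transform import Rotation as Ro
A=np.array([.5520,.0537,-.070]); c,s=np.cos(A[2]),np.sin(A[2]); M=np.array([[c,-s],[s,c]])
def tray(w): return M.T@(np.array(w)[:2]-A[:2])
def world(x,y,z): return np.r_[M@np.array([x,y])+A[:2],z]
def where():
    st=ctrl.observe();q=st['tcp_rot'];R=Ro.from_quat([q[1],q[2],q[3],q[0]]).as_matrix()
    zt=M.T@R[:2,2]; print('tray',(tray(st['ee_pos'])*1e3).round(1),'tip z mm',round((st['ee_pos'][2]-.173)*1e3,1),'yaw rel tray deg',np.degrees(np.arctan2(zt[1],zt[0])).round(2),'F',st['contact_force'].round(1),'w',round(st['width'],4),'t',round(st['clock'],2)); return st,R
def shift(x,y,tipz):
    st,R=where(); print('shift cm',((R.T@(world(x,y,tipz+.173)-st['ee_pos']))*100).round(2))
E
python3 -c "
from tr import *
shift(-.045,-.0175,.05); shift(-.045,-.0175,.012)"
```

```text
tray [-70.9 -80.4] tip z mm 231.5 yaw rel tray deg -0.23 F [ 0.4 -0.8 -0.1] w 0.025 t 1.87
shift cm [-6.3  18.15  2.58]
tray [-70.9 -80.4] tip z mm 231.5 yaw rel tray deg -0.23 F [ 0.4 -0.8 -0.1] w 0.025 t 1.87
shift cm [-6.3  21.95  2.58]
```

```bash
python3 -m creep '[-2,4,1,0,0,0,2.5, -4,8,1.8,0,0,0,2.5, -6,12,2.58,0,0,0,2.5, -6.3,15,2.58,0,0,0,2.5, -6.3,15,2.58,0,0,0,2.5]';python3 - <<'E'
from tr import *
import pickle
p=ctrl.camera_params('wrist'); im,d=ctrl.capture('wrist'); save('w2',im); shift(-.045,-.0175,.012)
pickle.dump((p,im,d),open('pics/w2.pkl','wb'))
E
```

```text
clock: 2.28
ee_pos: [0.5032, 0.0411, 0.2478]
tcp_rot: [0.481, -0.486, 0.519, -0.513]
contact_force: [-2.1, -0.7, -0.8]
width: 0.0252
tray [-46.7 -16.9] tip z mm 78.4 yaw rel tray deg 0.24 F [ 0.4 -0.6  0.3] w 0.0248 t 2.33
shift cm [0.06 6.64 0.23]
```

View pics/w2.png

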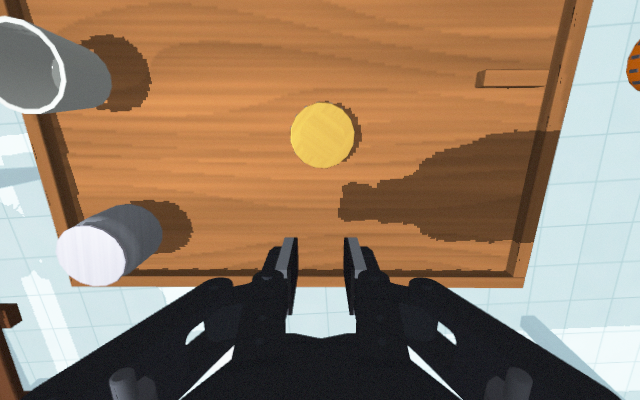

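```bash
python3 - <<'E'
from tr import *
import pickle
p,im,d=pickle.load(open('pics/w2.pkl','rb'))
hsv=cv2.cvtColor(im,cv2.COLOR_BGR2HSV)
m=((hsv[...,0]>=18)&(hsv[...,0]<=32)&(hsv[...,1]>90)&(hsv[...,2]>150)).astype(np.uint8);m[:95]=0;m[175:]=0;m[:,:280]=0;m[:,365:]=0
n,l,st,ce=cv2.connectedComponentsWithStats(m); i=1+np.argmax(st[1:,4]); print(st[i],ce[i]); w=plane(p,*ce[i],.020);print('cap tray',tray(w),'z by depth',pt(p,*ce[i],d[135,323])[2])
for u,v in [(292,240),(293,245),(350,240),(348,245),(284,250),(275,262),(365,262)]:
    X=pt(p,u,v,d[v,u]); print(u,v,tray(X).round(4),X[2].round(4))
E
```

```text
[ 290  102   65   66 3309] [321.83469326 134.7373829 ]
cap tray [ 0.01023921 -0.0172652 ] z by depth 0.02142199718427268
292 240 [-0.0382 -0.0021] 0.0836
293 245 [-0.0387 -0.0031] 0.0885
350 240 [-0.0381 -0.0317] 0.0835
348 245 [-0.0385 -0.0302] 0.0886
284 250 [-0.0386  0.0007] 0.094
275 262 [-0.0425  0.0044] 0.0986
365 262 [-0.0429 -0.0375] 0.0974
```

```bash
python3 -m creep '[0,3,0.2,0,0,0,2.5, 0.05,5.5,0.2,0,0,0,2.5, 0.05,6.6,0.2,0,0,0,2.5, 0.05,6.95,0.2,0,0,0,2.5, 0.05,6.95,0.2,0,0,0,2.5]';python3 - <<'E'
from tr import *
where()
im,d=ctrl.capture('wrist'); save('w3',im[80:330,130:510])
im,d=ctrl.capture('side'); save('s3',cv2.resize(im[120:300,230:440],None,fx=3.6,fy=3.6))
E
```

```text
clock: 2.75
ee_pos: [0.5082, 0.0384, 0.1863]
tcp_rot: [-0.482, 0.482, -0.517, 0.517]
contact_force: [0.6, -0.1, 1.2]
width: 0.0251
tray [-42.6 -18.3] tip z mm 13.3 yaw rel tray deg 0.02 F [ 0.6 -0.1  1.2] w 0.0251 t 2.75
```

View pics/w3.png

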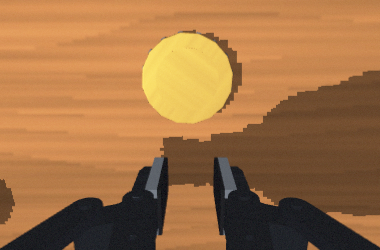

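View pics/s3.png

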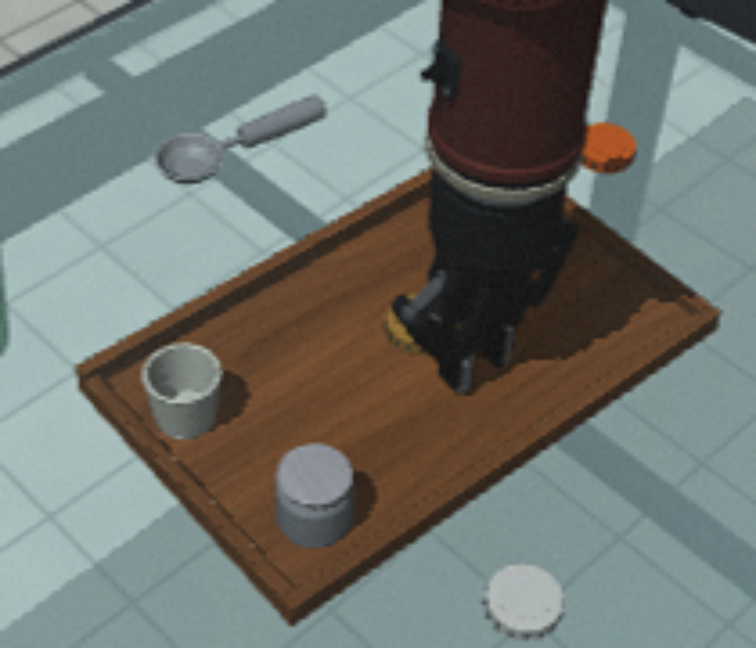

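```bash
python3 -m creep '[0,0,0,0,0,0,2.5,0,0,0,0,0,0,2.5,0,0,0,0,0,0,2.5]'; python3 -c "
from tr import *
shift(.01-.022-.012,-.0173,.0095)"
```

```text
clock: 3.1
ee_pos: [0.5081, 0.0389, 0.1861]
tcp_rot: [-0.483, 0.482, -0.517, 0.517]
contact_force: [-0.3, -0.2, 0.2]
width: 0.025
tray [-42.7 -17.8] tip z mm 13.1 yaw rel tray deg 0.04 F [-0.3 -0.2  0.2] w 0.025 t 3.1
shift cm [-0.05  0.36  1.87]
```

```bash
python3 -m creep '[0,0.3,0.6,0,0,0,2.5, -0.05,0.5,1.4,0,0,0,2.5, -0.05,0.5,2,0,0,0,2.5, -0.05,0.5,2.5,0,0,0,2.5, -0.05,0.5,3,0,0,0,2.5]';python3 -m creep '[0,0,0.5,0,0,0,2.5, 0,0,1,0,0,0,2.5, 0,0,1.6,0,0,0,2.5, 0,0,2.2,0,0,0,2.5, 0,0,2.2,0,0,0,2.5]';python3 - <<'E'
from tr import *
where()
im,d=ctrl.capture('wrist'); save('w4',im)
E
```

```text
clock: 3.52
ee_pos: [0.5378, 0.038, 0.1813]
tcp_rot: [0.482, -0.483, 0.517, -0.516]
contact_force: [-14.8, 0.1, 26.0]
width: 0.0253
clock: 3.93
ee_pos: [0.5609, 0.0363, 0.1814]
tcp_rot: [-0.483, 0.482, -0.517, 0.517]
contact_force: [-6.1, 0.1, 17.9]
width: 0.0248
tray [ 10.1 -16.7] tip z mm 8.4 yaw rel tray deg 0.05 F [-6.1  0.1 17.9] w 0.0248 t 3.93
```

View pics/w4.png

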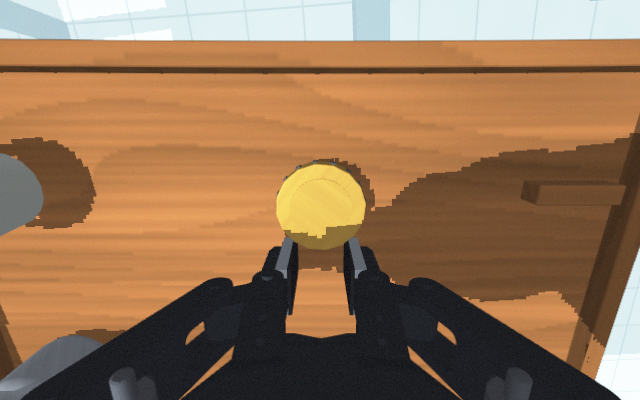

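The cap is centred in the cradle at (320,207) and moving straight, but the tips are pressing on the tray floor (18 N upward), so I'll lift 4–5 mm and carry on.

```bash
python3 -m creep '[0,-0.4,0,0,0,0,2.5, 0,-0.4,0.4,0,0,0,2.5, 0,-0.4,1,0,0,0,2.5, 0,-0.4,1.6,0,0,0,2.5, 0,-0.4,2.2,0,0,0,2.5]';python3 -m creep '[0,0,0.5,0,0,0,2.5, 0,0,0.9,0,0,0,2.5, 0,0,1.2,0,0,0,2.5, 0,0,1.2,0,0,0,2.5]';python3 - <<'E'
from tr import *
where()
im,d=ctrl.capture('wrist'); save('w5',im)
E
```

```text
clock: 4.4
ee_pos: [0.5824, 0.0341, 0.1839]
tcp_rot: [0.482, -0.482, 0.517, -0.517]
contact_force: [-0.8, 0.4, 0.6]
width: 0.0254
clock: 4.73
ee_pos: [0.5942, 0.0334, 0.1841]
tcp_rot: [0.482, -0.482, 0.517, -0.517]
contact_force: [-0.2, 0.2, -0.2]
width: 0.0251
tray [ 43.5 -17.3] tip z mm 11.1 yaw rel tray deg 0.03 F [-0.2  0.2 -0.2] w 0.0251 t 4.73
```

View pics/w5.png

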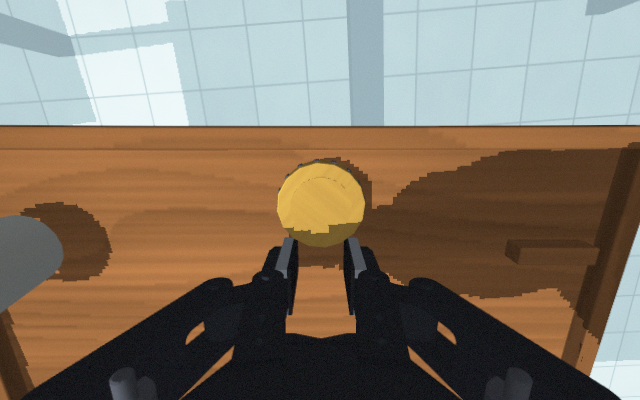

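```bash
python3 -m creep '[0,0,0.3,0,0,0,2.5, 0,0,0.5,0,0,0,2.5, 0,0,0.6,0,0,0,2.5, 0,0,0.6,0,0,0,2.5]';python3 -m creep '[0,0,0.1,0,0,0,2.5, 0,0,0.2,0,0,0,2.5, 0,0,0.2,0,0,0,2.5]';python3 - <<'E'
from tr import *
where()
im,d=ctrl.capture('wrist'); save('w6',im)
E
```

```text
clock: 5.12
ee_pos: [0.5998, 0.033, 0.1843]
tcp_rot: [-0.482, 0.482, -0.517, 0.517]
contact_force: [-0.7, -0.5, -0.1]
width: 0.0249
clock: 5.37
ee_pos: [0.6014, 0.0329, 0.1841]
tcp_rot: [0.482, -0.483, 0.517, -0.517]
contact_force: [-2.1, 0.3, 1.1]
width: 0.0249
tray [ 50.7 -17.3] tip z mm 11.1 yaw rel tray deg 0.05 F [-2.1  0.3  1.1] w 0.0249 t 5.37
```

View pics/w6.png

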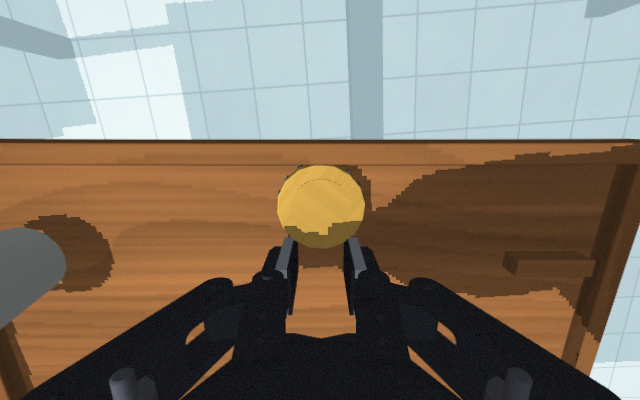

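```bash
python3 -m creep '[0,0,0.1,0,0,0,2.5, 0,0,0.1,0,0,0,2.5]';python3 -m creep '[0,0,0.1,0,0,0,2.5, 0,0,0.1,0,0,0,2.5]';python3 - <<'E'
from tr import *
where()
im,d=ctrl.capture('wrist'); save('w7',cv2.resize(im[110:270,220:420],None,fx=3.6,fy=3.6))
E
```

```text
clock: 5.58
ee_pos: [0.6019, 0.0329, 0.1839]
tcp_rot: [0.482, -0.483, 0.517, -0.516]
contact_force: [-6.1, -0.1, 2.7]
width: 0.0253
clock: 5.75
ee_pos: [0.6024, 0.033, 0.1837]
tcp_rot: [0.481, -0.484, 0.518, -0.516]
contact_force: [-8.3, -0.1, 5.0]
width: 0.0245
tray [ 51.7 -17.2] tip z mm 10.7 yaw rel tray deg 0.06 F [-8.3 -0.1  5. ] w 0.0245 t 5.75
```

View pics/w7.png

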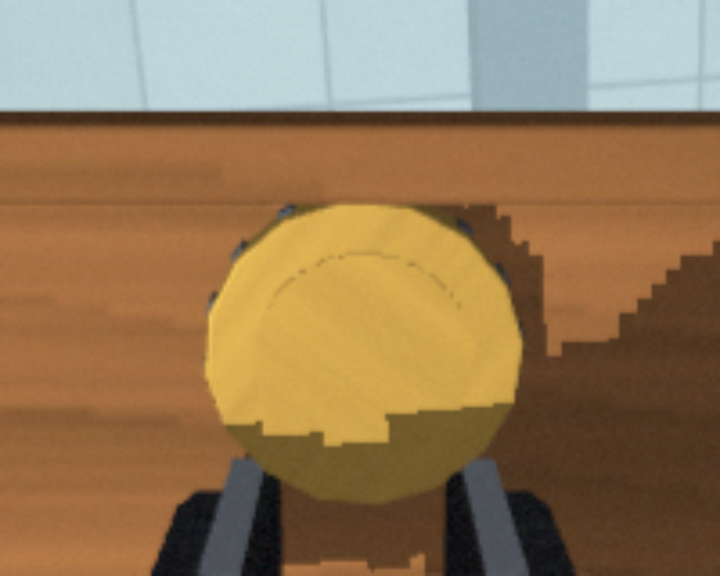

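Cap seated on the rail (force −8 N, its rim touching the rail line). Next I'll back off, move round to its +y side, close the fingers and yaw 20°.

```bash
python3 -m creep '[0,-0.1,-0.8,0,0,0,2.5, 0,-0.2,-2.5,0,0,0,2.5, -2,-0.2,-3,0,0,0,2.5, -5,-0.2,-3,0,0,0,0, -6,-0.2,-3,0,0,0,0]';python3 -m creep '[0,0,0,0,-0.35,0,0, 0,0,0,0,-0.35,0,0, 0,0,0,0,-0.35,0,0, 0,0,0,0,-0.35,0,0, 0,0,0,0,-0.35,0,0]' ;python3 - <<'E'
from tr import *
import pickle
shift(.0655,.03,.012)
p=ctrl.camera_params('wrist');im,d=ctrl.capture('wrist'); save('w8',im); pickle.dump((p,im,d),open('pics/w8.pkl','wb'))
E
```

```text
clock: 6.22
ee_pos: [0.5774, 0.0986, 0.187]
tcp_rot: [0.484, -0.482, 0.516, -0.516]
contact_force: [-0.0, 1.0, 0.2]
width: 0.002
clock: 6.63
ee_pos: [0.5779, 0.0945, 0.1863]
tcp_rot: [0.565, -0.564, 0.426, -0.426]
contact_force: [0.2, -0.7, 0.2]
width: 0.0002
tray [23.  42.5] tip z mm 13.3 yaw rel tray deg 19.9 F [ 0.2 -0.7  0.2] w 0.0002 t 6.63
shift cm [2.62 0.14 3.57]
```

View pics/w8.png

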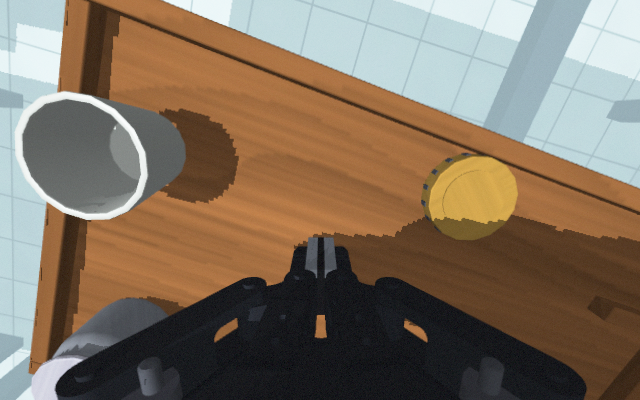

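```bash
cat > cap.py <<'E'
from tr import *
def cap(p,im,d):
    hsv=cv2.cvtColor(im,cv2.COLOR_BGR2HSV)
    m=((hsv[...,0]>=18)&(hsv[...,0]<=32)&(hsv[...,1]>90)&(hsv[...,2]>60)).astype(np.uint8)
    m=cv2.morphologyEx(m,cv2.MORPH_OPEN,np.ones((5,5)))
    v,u=np.nonzero(m&(d>0)); P=np.array([pt(p,a,b,d[b,a]) for a,b in zip(u,v)]); 
    T=np.array([tray(x) for x in P]); k=(abs(P[:,2]-.020)<.005)&(abs(T[:,0])<.1)&(abs(T[:,1])<.175)
    T=T[k]; (c,r)=cv2.minEnclosingCircle((T*1e3).astype(np.float32)); print('cap tray mm',np.round(c,1),'r',round(r,1),'mean',(T.mean(0)*1e3).round(1),'z',P[k][:,2].mean().round(4),'n',k.sum())
E
python3 -c "
from cap import *
import pickle
cap(*pickle.load(open('pics/w8.pkl','rb')))"
python3 -m creep '[0.5,0.1,1.5,0,0,0,0, 1.2,0.1,3,0,0,0,0, 2,0.1,3.57,0,0,0,0, 2.4,0.1,3.57,0,0,0,0, 2.4,0.1,3.57,0,0,0,0]';python3 - <<'E'
from cap import *
where()
p=ctrl.camera_params('wrist');im,d=ctrl.capture('wrist'); save('w9',im); cap(p,im,d)
E
```

```text
cap tray mm [ 79.7 -18. ] r 22.5 mean [ 79.7 -16.5] z 0.0206 n 6066
clock: 7.1
ee_pos: [0.6188, 0.0801, 0.1849]
tcp_rot: [-0.564, 0.565, -0.426, 0.426]
contact_force: [-0.9, -0.1, -0.5]
width: 0.0
tray [64.8 31. ] tip z mm 11.9 yaw rel tray deg 19.93 F [-0.9 -0.1 -0.5] w 0.0 t 7.1
cap tray mm [ 79.5 -17.4] r 22.4 mean [ 83.  -16.5] z 0.0206 n 4253
```

View pics/w9.png

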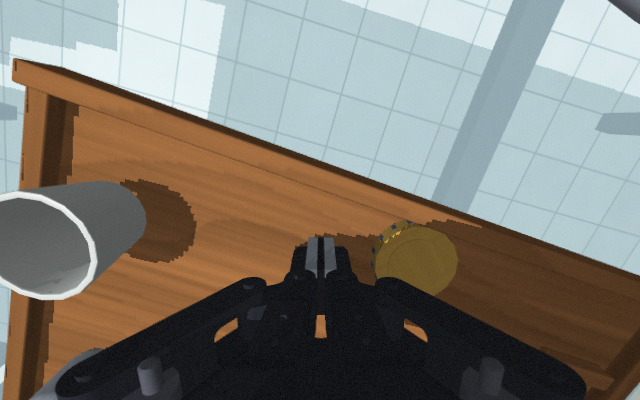

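```bash
python3 -m creep '[0.4,0,-0.05,0,0,0,0, 0.8,0,-0.1,0,0,0,0, 1.32,0,-0.16,0,0,0,0, 1.32,0,-0.16,0,0,0,0]';python3 - <<'E'
from cap import *
where()
p=ctrl.camera_params('wrist');im,d=ctrl.capture('wrist'); save('w10',im[180:340,180:500]); cap(p,im,d)
E
```

```text
clock: 7.48
ee_pos: [0.6209, 0.0668, 0.1852]
tcp_rot: [-0.564, 0.565, -0.425, 0.426]
contact_force: [-0.3, -0.6, -0.4]
width: 0.0003
tray [67.9 17.9] tip z mm 12.2 yaw rel tray deg 20.01 F [-0.3 -0.6 -0.4] w 0.0003 t 7.48
cap tray mm [ 79.2 -18.1] r 22.2 mean [ 83.3 -16. ] z 0.0206 n 4104
```

View pics/w10.png

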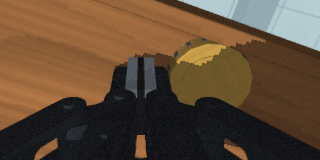

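```bash
python3 -m creep '[0.4,0,-0.14,0,0,0,0, 0.8,0,-0.28,0,0,0,0, 1.2,0,-0.42,0,0,0,0, 1.6,0,-0.56,0,0,0,0, 2.0,0,-0.7,0,0,0,0]';python3 - <<'E'
from cap import *
where()
p=ctrl.camera_params('wrist');im,d=ctrl.capture('wrist'); save('w11',cv2.resize(im[160:340,220:500],None,fx=2.5,fy=2.5)); cap(p,im,d)
E
```

```text
clock: 7.95
ee_pos: [0.6197, 0.0468, 0.1853]
tcp_rot: [0.565, -0.565, 0.425, -0.425]
contact_force: [0.0, 0.3, 0.4]
width: 0.0
tray [68.  -2.2] tip z mm 12.3 yaw rel tray deg 20.09 F [0.  0.3 0.4] w 0.0 t 7.95
cap tray mm [ 79.5 -35.1] r 22.1 mean [ 83.6 -33.6] z 0.0206 n 4041
```

View pics/w11.png

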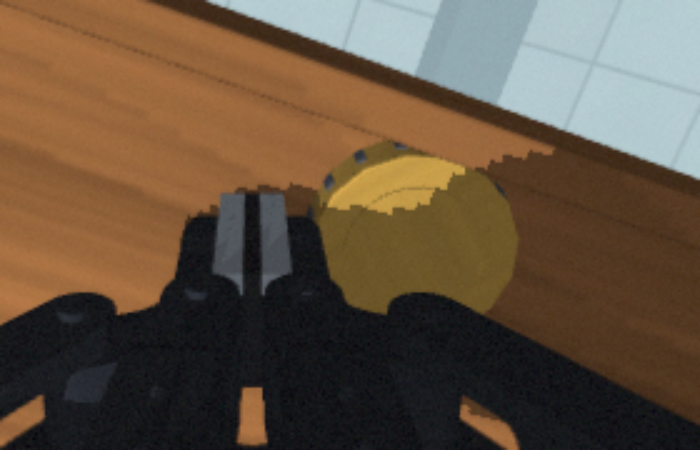

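```bash
python3 -m creep '[0.47,0,-0.17,0,0,0,0, 0.94,0,-0.34,0,0,0,0, 1.41,0,-0.51,0,0,0,0, 1.88,0,-0.68,0,0,0,0, 2.35,0,-0.85,0,0,0,0]';python3 -m creep '[0.47,0,-0.17,0,0,0,0, 0.94,0,-0.34,0,0,0,0, 1.41,0,-0.51,0,0,0,0, 1.88,0,-0.68,0,0,0,0, 2.35,0,-0.85,0,0,0,0]';python3 - <<'E'
from cap import *
where()
p=ctrl.camera_params('wrist');im,d=ctrl.capture('wrist'); save('w12',cv2.resize(im[130:380,220:620],None,fx=2,fy=2)); cap(p,im,d)
E
```

```text
clock: 8.42
ee_pos: [0.618, 0.0217, 0.1852]
tcp_rot: [-0.565, 0.565, -0.425, 0.425]
contact_force: [-0.3, 0.3, 0.2]
width: 0.0003
clock: 8.83
ee_pos: [0.6164, -0.0032, 0.1852]
tcp_rot: [0.565, -0.565, 0.425, -0.425]
contact_force: [-0.3, 0.8, 0.2]
width: 0.0
tray [ 68.2 -52.2] tip z mm 12.2 yaw rel tray deg 20.1 F [-0.3  0.8  0.2] w 0.0 t 8.83
cap tray mm [ 80.  -85.1] r 21.8 mean [ 83.7 -83.7] z 0.0207 n 4019
```

View pics/w12.png

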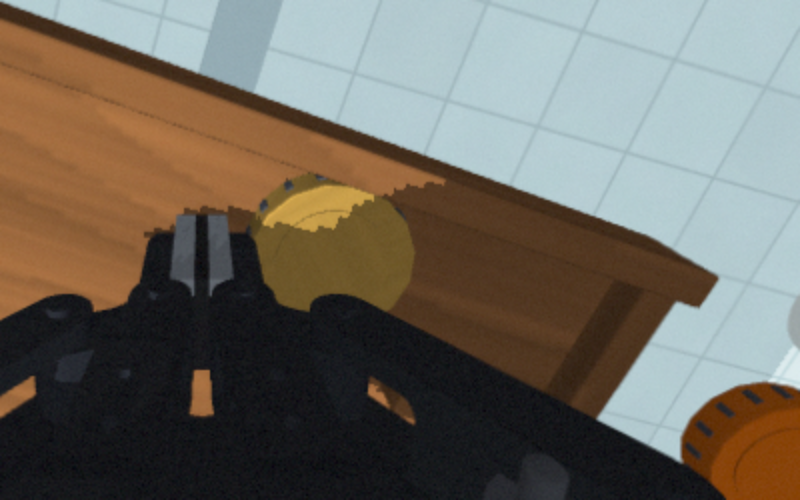

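```bash
python3 -m creep '[0.47,0,-0.17,0,0,0,0, 0.94,0,-0.34,0,0,0,0, 1.41,0,-0.51,0,0,0,0, 1.88,0,-0.68,0,0,0,0, 2.35,0,-0.85,0,0,0,0]';python3 -m creep '[0.47,0,-0.17,0,0,0,0, 0.94,0,-0.34,0,0,0,0, 1.41,0,-0.51,0,0,0,0, 1.88,0,-0.68,0,0,0,0, 2.35,0,-0.85,0,0,0,0]';python3 - <<'E'
from cap import *
where()
p=ctrl.camera_params('wrist');im,d=ctrl.capture('wrist'); save('w13',cv2.resize(im[130:380,220:620],None,fx=2,fy=2)); cap(p,im,d)
im,d=ctrl.capture('side'); save('s13',cv2.resize(im[120:300,260:460],None,fx=3.6,fy=3.6))
E
```

```text
clock: 9.3
ee_pos: [0.6147, -0.0281, 0.1852]
tcp_rot: [0.565, -0.565, 0.425, -0.425]
contact_force: [-0.0, 0.9, 0.1]
width: -0.0003
clock: 9.72
ee_pos: [0.613, -0.053, 0.1852]
tcp_rot: [0.565, -0.565, 0.425, -0.425]
contact_force: [-0.2, 0.5, -0.1]
width: 0.0001
tray [  68.4 -102.2] tip z mm 12.2 yaw rel tray deg 20.1 F [-0.2  0.5 -0.1] w 0.0001 t 9.72
cap tray mm [  79.  -135.5] r 22.4 mean [  83.7 -133.7] z 0.0207 n 3977
```

View pics/w13.png

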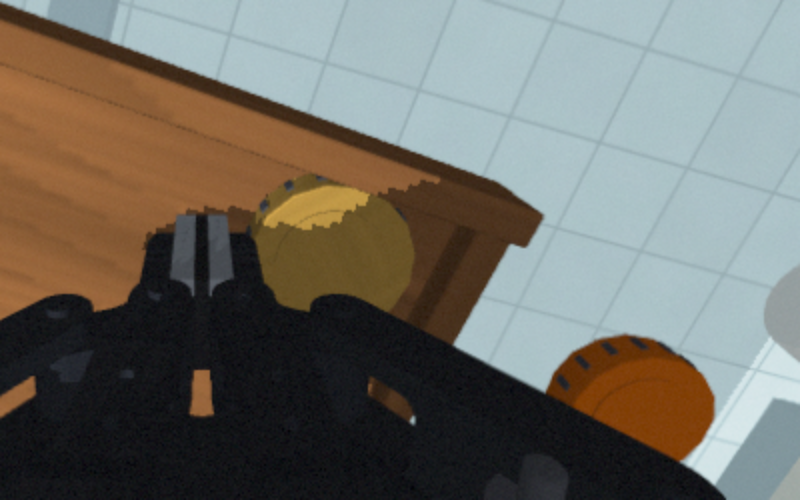

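View pics/s13.png

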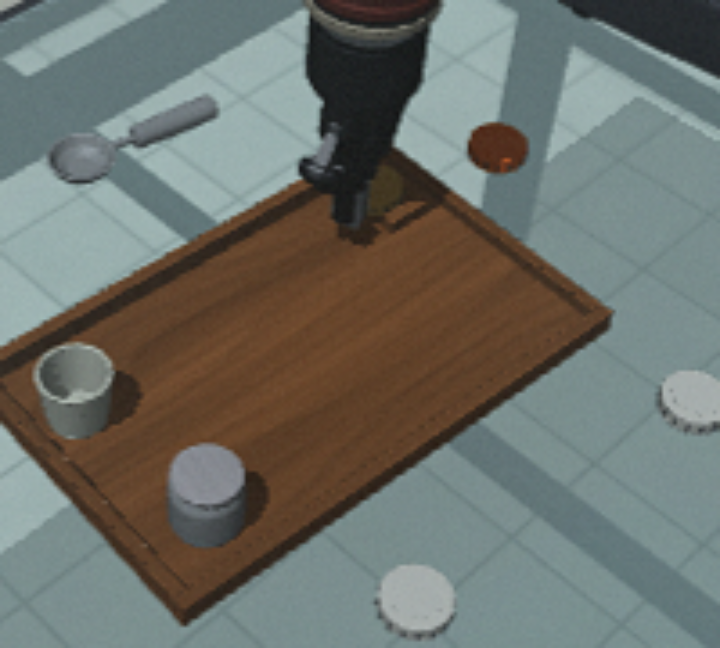

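The cap is entering the pocket on the rail, about 12 mm short of home. I'll push on in small steps and watch the force.

```bash
python3 -m creep '[0.35,0,-0.13,0,0,0,0, 0.7,0,-0.26,0,0,0,0, 0.94,0,-0.34,0,0,0,0, 0.94,0,-0.34,0,0,0,0]';python3 -m creep '[0.1,0,-0.04,0,0,0,0, 0.19,0,-0.07,0,0,0,0]';python3 - <<'E'
from cap import *
where()
p=ctrl.camera_params('wrist');im,d=ctrl.capture('wrist'); save('w14',cv2.resize(im[130:380,220:620],None,fx=2,fy=2)); cap(p,im,d)
E
```

```text
clock: 10.15
ee_pos: [0.6124, -0.0632, 0.1852]
tcp_rot: [-0.565, 0.565, -0.425, 0.425]
contact_force: [-0.4, 0.1, -0.3]
width: 0.0003
clock: 10.32
ee_pos: [0.6123, -0.0643, 0.1852]
tcp_rot: [0.565, -0.565, 0.425, -0.425]
contact_force: [-0.7, 2.4, 0.4]
width: -0.0001
tray [  68.4 -113.5] tip z mm 12.2 yaw rel tray deg 20.12 F [-0.7  2.4  0.4] w -0.0001 t 10.32
cap tray mm [  79.3 -147.1] r 22.8 mean [  83.8 -144.7] z 0.0206 n 4001
```

View pics/w14.png

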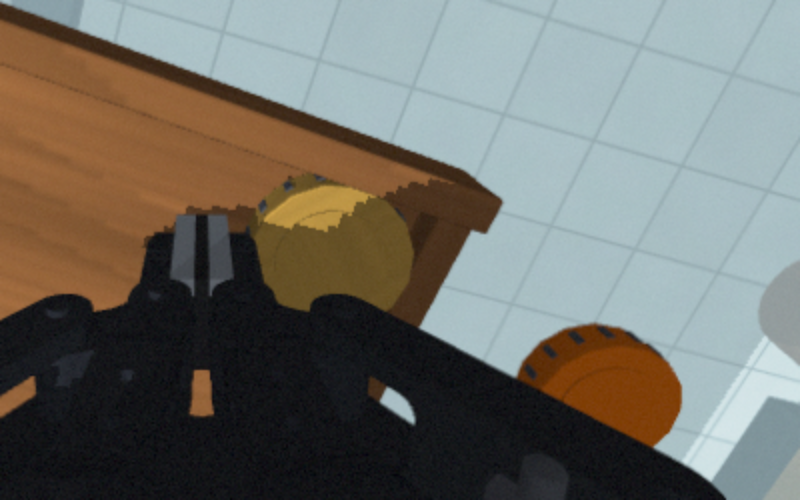

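```bash
python3 -m creep '[0.1,0,-0.03,0,0,0,0, 0.1,0,-0.03,0,0,0,0]';python3 -m creep '[0.1,0,-0.03,0,0,0,0, 0.1,0,-0.03,0,0,0,0]';python3 -m creep '[0.1,0,-0.03,0,0,0,0, 0.1,0,-0.03,0,0,0,0]';python3 - <<'E'
from cap import *
where()
p=ctrl.camera_params('wrist');im,d=ctrl.capture('wrist');cap(p,im,d)
E
```

```text
clock: 10.53
ee_pos: [0.6122, -0.0646, 0.1852]
tcp_rot: [0.566, -0.565, 0.425, -0.425]
contact_force: [-0.9, 3.8, 0.3]
width: -0.0001
clock: 10.7
ee_pos: [0.6122, -0.0651, 0.1852]
tcp_rot: [0.566, -0.565, 0.425, -0.424]
contact_force: [-0.7, 7.0, 1.0]
width: 0.0003
clock: 10.87
ee_pos: [0.6122, -0.0654, 0.1852]
tcp_rot: [0.566, -0.565, 0.425, -0.424]
contact_force: [-0.3, 7.8, -0.1]
width: 0.0002
tray [  68.4 -114.6] tip z mm 12.2 yaw rel tray deg 20.21 F [-0.3  7.8 -0.1] w 0.0002 t 10.87
cap tray mm [  80.1 -147. ] r 22.4 mean [  83.8 -145. ] z 0.0207 n 3951
```

Force builds to 7.8 N with no further travel, so the cap is against the end wall. Retreating straight off the face, then lifting.

```bash
python3 -m creep '[-0.4,0,0,0,0,0,0, -1,0,0,0,0,0,0, -2.5,0,0,0,0,0,0, -2.5,-3,0,0,0,0,0, -2.5,-6,0,0,0,0,0]';python3 -m creep '[-2,-4,-1,0,0,0,0, -4,-8,-2,0,0,0,0, -6,-12,-3,0,0,0,0, -6,-14,-3,0,0,0,0, -6,-14,-3,0,0,0,0]';python3 - <<'E'
from cap import *
where()
import pickle
p=ctrl.camera_params('wrist');im,d=ctrl.capture('wrist'); save('w15',im); cap(p,im,d)
pickle.dump((p,im,d),open('pics/w15.pkl','wb'))
for n in ['side','top']:
    im,d=ctrl.capture(n); save(n+'15',im); save(n+'15c',cv2.resize(im[120:300,240:460],None,fx=3.4,fy=3.4,interpolation=cv2.INTER_CUBIC)); cap(ctrl.camera_params(n),im,d)
E
```

```text
clock: 11.33
ee_pos: [0.604, -0.0418, 0.2442]
tcp_rot: [-0.565, 0.566, -0.426, 0.423]
contact_force: [0.8, 0.4, 0.4]
width: -0.0
clock: 11.75
ee_pos: [0.5598, 0.0092, 0.3923]
tcp_rot: [0.567, -0.564, 0.421, -0.427]
contact_force: [0.8, 0.4, -0.2]
width: 0.0003
tray [ 10.9 -43.9] tip z mm 219.3 yaw rel tray deg 20.28 F [ 0.8  0.4 -0.2] w 0.0003 t 11.75
cap tray mm [  79.  -145.8] r 22.0 mean [  78.9 -145.2] z 0.0207 n 1053
cap tray mm [  78.5 -145.1] r 22.8 mean [  77.8 -143.5] z 0.0204 n 160Traceback (most recent call last):
  File "<stdin>", line 7, in <module>
  File "cap.py", line 7, in cap
    T=np.array([tray(x) for x in P]); k=(abs(P[:,2]-.020)<.005)&(abs(T[:,0])<.1)&(abs(T[:,1])<.175)
                                             ~^^^^^
IndexError: too many indices for array: array is 1-dimensional, but 2 were indexed
```

View pics/w15.png

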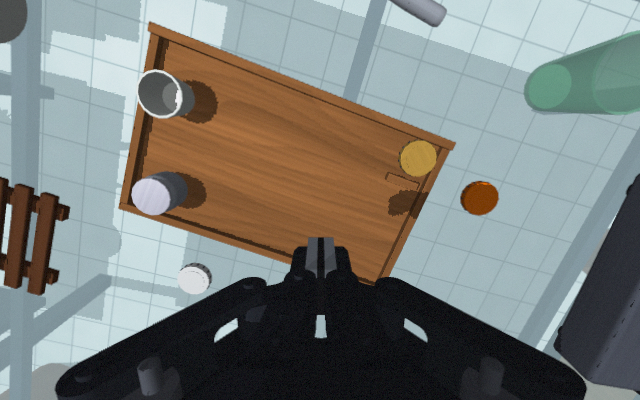

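View pics/side15c.png

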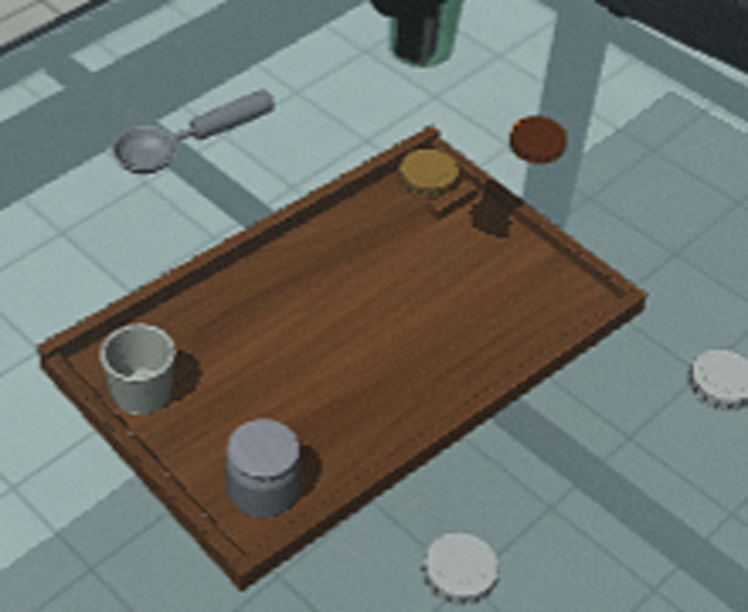

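View pics/top15c.png

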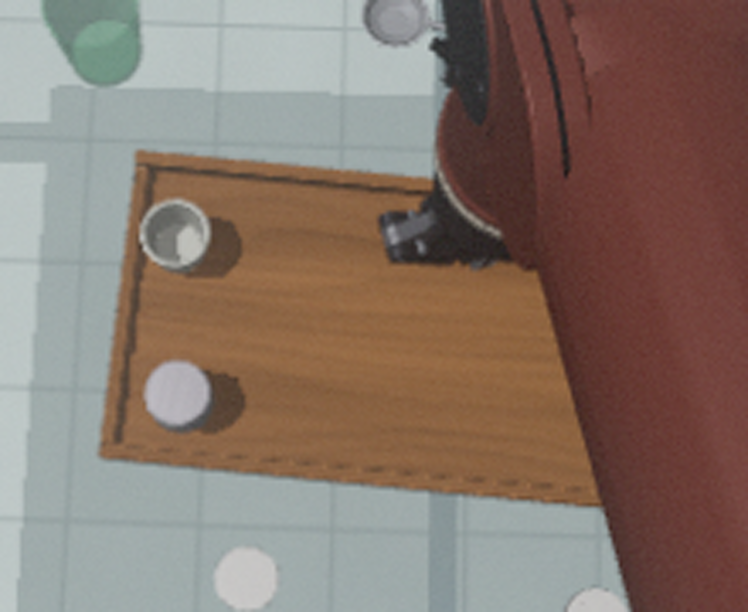

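```bash
python3 - <<'E'
from cap import *
import pickle
p,im,d=pickle.load(open('pics/w15.pkl','rb'))
save('w15c',cv2.resize(im[125:205,370:470],None,fx=7,fy=7,interpolation=cv2.INTER_CUBIC))
for l in [(.10,-.17,.024),(.11,-.18,.024),(.1,-.17,.018)]: print(l,proj(p,world(*l)))
a=cv2.imread('pics/side15.png');b=cv2.imread('pics/side0.png');d=(cv2.absdiff(a,b).max(2)>40).astype(np.uint8)
n,_,st,_=cv2.connectedComponentsWithStats(d); print([list(x) for x in st[1:] if x[4]>15])
E
```

```text
(0.1, -0.17, 0.024) [445.53240759 148.7481399 ]
(0.11, -0.18, 0.024) [457.15380608 143.59601317]
(0.1, -0.17, 0.018) [443.38506209 148.28930424]
[[np.int32(343), np.int32(0), np.int32(61), np.int32(139), np.int32(4897)], [np.int32(618), np.int32(12), np.int32(22), np.int32(74), np.int32(799)], [np.int32(604), np.int32(116), np.int32(12), np.int32(13), np.int32(32)], [np.int32(617), np.int32(118), np.int32(23), np.int32(16), np.int32(99)], [np.int32(619), np.int32(129), np.int32(9), np.int32(7), np.int32(20)], [np.int32(626), np.int32(134), np.int32(14), np.int32(8), np.int32(49)], [np.int32(615), np.int32(137), np.int32(10), np.int32(6), np.int32(20)], [np.int32(599), np.int32(139), np.int32(5), np.int32(7), np.int32(18)], [np.int32(623), np.int32(142), np.int32(17), np.int32(10), np.int32(45)], [np.int32(612), np.int32(144), np.int32(28), np.int32(22), np.int32(202)], [np.int32(390), np.int32(154), np.int32(17), np.int32(11), np.int32(143)], [np.int32(357), np.int32(164), np.int32(18), np.int32(10), np.int32(102)], [np.int32(627), np.int32(164), np.int32(13), np.int32(18), np.int32(88)], [np.int32(383), np.int32(173), np.int32(11), np.int32(8), np.int32(18)], [np.int32(378), np.int32(177), np.int32(12), np.int32(13), np.int32(88)], [np.int32(623), np.int32(179), np.int32(17), np.int32(13), np.int32(64)], [np.int32(629), np.int32(190), np.int32(11), np.int32(6), np.int32(20)], [np.int32(583), np.int32(246), np.int32(57), np.int32(53), np.int32(614)]]
```

View pics/w15c.png

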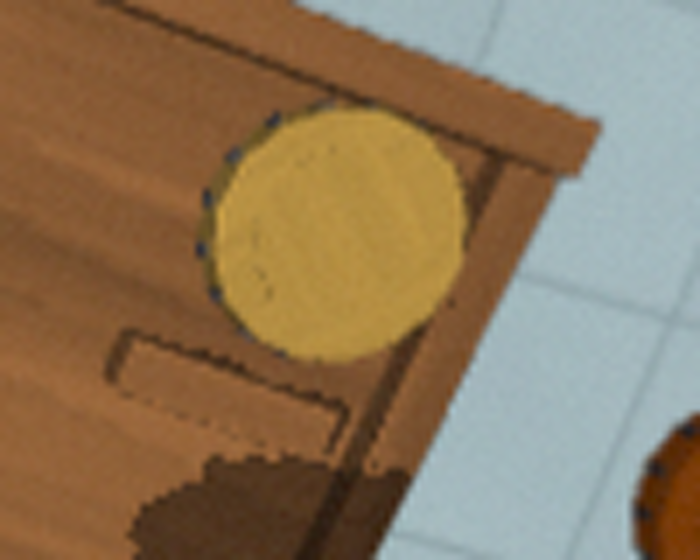

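The cap's rim overlaps the end-wall foot line and meets the rail line, and it lies flat with its top at z = 20.5 mm. The side-view difference shows no change at the cup or tin. The only change near the orange disc looks like the arm's shadow. Handing in.

```bash
python3 -c "
from workcell import ctrl
print(ctrl.finish_job())"
```

```text
the job is handed in; nothing more can be done
None
```

The brass cap is stowed in the corner pocket at the fenced rear corner (−y end), lying flat against the rear rail and the end wall. I handed the job in at about 12 s, with the hand about 0.2 m above the tray.

**How it went:** I cradled the cap between two slightly open fingertips and pushed it straight back until the rail resisted with about 8 N. Then I closed the fingers, turned the hand 20° and drove the cap along the rail. It stayed on the rail until it stopped on the end wall, where the force built to 7.8 N with no further travel.

**Last checks:**
- **Position:** an enlarged wrist view shows the cap's rim meeting both the rail and the end wall, with its top at z ≈ 20.5 mm.
- **Bystanders:** the before/after side view shows no change at the cup or tin. The glasses, jar, trivet and spoon were not checked one by one.

**What disagreed or went wrong:**
- **Centre measurement:** the cap's centre came out at tray (79, −146) mm, against a home of (78, −148). The tray corners show a similar error of about 2 mm, so I trusted the force and the picture.
- **Orange disc:** the side view changed near the orange look-alike to the right of the tray. I took this to be the arm's shadow, because the disc had not visibly moved.
- **Floor contact:** early in the first push the fingertips pressed on the tray floor with up to 26 N. I then raised the hand about 3 mm.

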